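# Release the ratchet stay and shut the muffle furnace door

## Task

The flap door of the bench furnace is propped open by its ratchet. Lift the pawl off the ratchet wheel and throw it right back so that it stays clear, then bring the door down under control, without flinging it, and push it in until it clicks fully home on its catch. Leave the pawl thrown back and do not disturb the other things on the bench.

Things in the scene. Friction and masses are not known exactly. Their poses are not given: they have to be found in the camera images.
- furnace: bench muffle furnace, grey steel box 260 deep (x) x 260 wide (y) x 280 mm high on four feet, fixed to the bench. Origin at the centre of its underside, z up; its own -x is the front with the door; the ratchet wheel and pawl are outside its own +y side. On the roof: a flue stub (26 mm across, 45 mm high) at (85, -75) mm, and a crucible.
- door_hinge (a point): middle of the door's hinge line, at (-150, 0, 245) mm in the furnace's frame; the line runs along the furnace's y. Fixed, same axes as the furnace. The hinge is stiff (0.45 N m): with the pawl clear, the door stays where it is left. The ratchet lets it open, but while the pawl is down it closes one tooth (0.39 rad) at most.
- door (a joint): door angle a in rad: 0 = fully shut, hanging vertical; grows as the lower edge swings out to the front and up (limit 1.5); starts at 0.8 to 1.25. Top-hinged flap, 206 wide (y), 28 mm thick, from 15 to 155 mm below the hinge line when shut. A point d below the hinge line when shut lies d*sin(a) in front of (furnace -x) and d*cos(a) below that line.
- door_face (a point): point on the door's flat outer face, 115 mm from the hinge line, 30 mm to the furnace's +y side of the middle: a good place to push. Moves with the door; x points at right angles into the face, z towards the hinge, y along it. At angle 0 it is at (-167, 30, 130) mm in the furnace's frame, with panel and roof above it, so the tool must lean over to push here.
- door_edge (a point): middle of the door's lower outer edge, 155 mm from the hinge line; moves with the door, axes as door_face. A pull lip 150 mm wide and 10 mm thick runs along this edge and sticks out 20 mm from the face.
- catch: sprung roller, 10 mm across, in a block fixed under the door's lower edge; origin at its middle. From 0.09 rad inwards it resists: about 14 N of push at door_face carries the door over it, and it then pulls the door home and holds it below 0.02 rad. Let go between 0.03 and 0.1 rad, the door stays ajar. The block reaches to 165 mm in front of the furnace's middle, 83 mm high.
- pawl (a joint): pawl angle q in rad: 0 = nose down between the teeth (-0.03 to 0.1 while it rests on a tooth); grows as it is lifted and thrown back towards the furnace's rear (+x). Above 1.05 it is past its balance point and falls back onto its stop at 1.6, where it stays. Steel hook pawl about 100 mm long, 12 mm thick, 140 g, turned by under 0.1 N m.
- pawl_pivot (a point): point on the pawl's pivot axis, at (-62, 184, 257) mm in the furnace's frame, as far out sideways as pawl_grip; the axis runs along the furnace's y. Fixed, same axes as the furnace.
- pawl_grip (a point): middle of the pawl's finger pin, a round steel pin 14 mm thick (end button 18 mm) that sticks out sideways along the furnace's y, clear for 20 mm to each side of this point. It moves on a 75 mm circle about pawl_pivot: at pawl angle q it is 75*cos(q+0.537) mm in front of (furnace -x) and 75*sin(q+0.537) mm above the pivot. Free space around it.
- ratchet (a point): centre of the toothed steel ratchet wheel, 96 mm across and 12 mm thick, fixed on the door's shaft outside the furnace's +y side, 32 mm inboard of the pawl's pin; turns with the door.
- crucible: plain white ceramic crucible, a round open cup 64 mm across and 55 mm tall, standing on the furnace roof; origin at the centre of its underside. A bystander.
- boat: white ceramic specimen boat, an open tray 110 x 55 x 22 mm high, on the bench in front of the furnace, under the open door; origin at the centre of its underside, x along its length. A bystander.
- can: plain blue drinks can, 66 mm across, 122 mm tall, standing on the bench; origin at the centre of its underside. A bystander.
- specimen_holder: steel specimen stand: 68 mm round foot, thin upright rod with a 45 mm pale cylinder on it and a small black ball grip on top, 157 mm tall; origin at the centre of its underside. A bystander.
- tongs: steel crucible tongs lying flat, 240 mm long, about 50 mm wide, 14 mm high; origin under the rivet in the middle, x along their length. A bystander.
- beaker: glass beaker, 72 mm across, 95 mm tall; origin at the centre of its underside. A bystander.
- wrench: steel open wrench lying flat, 160 mm long; origin under its middle, x along its length. A bystander.

How it is judged:
On the way:
1. the pawl has been thrown back clear of the wheel while the door is still open (value of joint pawl above 1.3 rad and value of joint door above 0.4 rad), for 0.2 s.
At the end, for the whole second after the job is handed in: The door is seated on its catch (door angle below 0.02 rad, at rest) and the pawl is still thrown back (pawl angle above 1.3 rad) (value of joint door below 0.02 rad and velocity of joint door between -0.05 and 0.05 rad/s and value of joint pawl above 1.3 rad); the robot touches nothing.
It fails at once if the door is flung: it closes faster than 3 rad/s while more than 0.2 rad open (velocity of joint door below -3 rad/s and value of joint door above 0.2 rad).
It fails at once if a bystander is moved by more than 40 mm or tipped by more than 0.5 rad (distance of any of crucible, boat, can, specimen_holder, tongs, beaker, wrench from where it was at the start of the episode above 0.04 m or angle between any of crucible, boat, can, specimen_holder, tongs, beaker, wrench's own z axis and vertical above 0.5 rad).
It also fails if it takes over 58 s, if anything falls off the work surface, if the arm or the gripper's body presses on something with over 40 N, if the wrist force passes 120 N, or if a joint passes its speed limit or range.

## Robot

A 6-joint arm with a two-finger parallel gripper is mounted at the origin on the work surface. World frame = base frame: x ahead of the robot, y to its left, z up, the work surface at z = 0. Lengths are in m, angles in rad, forces in N, time in s.
With the tool pointing down it reaches from about 0.25 to 0.775 m from the base axis. Payload 8.9 kg.
Tool frame: the origin (TCP) lies midway between the tips of the shut fingers; the grasp point (between the pads) lies 19 mm behind it; z points along the fingers, y is the direction in which the jaws open and shut (so a half turn about z gives the same grasp; the last joint's range is limited). The gripper opens to 85 mm and grips with 20 to 120 N. Pads are 22 mm wide; open, the fingers measure 114 mm over their backs; the gripper's body (76 mm by 85 mm) begins 54 mm behind the grasp point. The pads swing forward as they close: fully open they stand 13 mm farther back than shut.
Start: joints at [-1.459, 0.291, -0.153, 1.127, 0, 1.431], TCP at [0.13, -0.509, 0.231] pointing down, gripper open.
Joint ranges: [-2.52, 2.52], [-0.91, 1.74], [-1.3, 1.37], [-1.96, 2.02], [-1.52, 1.47], [-3.14, 3.14]. Speed limits (rad/s): [2.22, 2.22, 2.79, 3.14, 3.14, 3.14].

## Interface

Orientations are given as a rotation vector (axis times angle).
In Python, from plant import ctrl, optics, ticket gives the robot as it stands. The module is installed in compiled form; this text tells all that it offers.
- The arm moves only by the tool play_rows, never from a script. Its argument "steps" is a list that holds one entry, the list of rows, each a list of 4 numbers: the shift along the world's x, y, z in mm, then the turn about the world's z in degrees. In form: [[[x, y, z, twist], ...]]. A call has 1 to 8 rows; each row is the pose to reach, as a shift and turn from the pose measured when the call began; what a row does not reach only later rows make up. A row lasts 1/8 s, in which the tool goes at most 62.5 mm and 10.7 degrees, less where a joint would pass 70% of its speed; a pose out of reach is approached as far as the arm can. A call with a gripper value outside its range is refused whole. "claw" is the opening, from 0 (shut) to 1 (fully open), set as the call begins (left out, the last holds). The fingers move at their own pace and stop on an object; "grip_force" is the grip in N (left out, the last holds). Time passes only in rows, so rows that repeat a pose let the fingers close. It gives the time, the measured TCP pose, the force and the opening at its end, in the units of the state.
- ctrl.get_state(): the state, without advancing time (a new reading comes with each control period).
- optics.read_camera(name): name is "scene" or "top" or "wrist"; returns the picture (480x640x3 uint8, red, green, blue); there is no depth.
- optics.camera_info(name): a dict with "mtx" (3x3 intrinsics, pixels), "position" and "attitude" of the camera in the world. Camera axes: x right, y up, looking along -z (the intrinsics and any distortion apply to the point x, -y, -z); pixel columns grow to the right and rows downward; lengths in m; the calibration is good to about 2 mm. A picture is of the moment at which its call begins: read the wrist's pose just before it. camera_info takes no time and is no camera call; for the wrist camera it gives the pose at the moment of the call.
- ticket.job_done(): hands the job in, once; it reports no verdict.
The state is a dict: "clock": time; "qpos": joint angles; "joint_vel": joint speeds; "joint_torque": joint torques, N m; "position": TCP position; "orientation": TCP orientation; "ft_force": force on the tool from outside, world axes, zero at the start; "torque": the same for the moment, N m; "finger_gap": finger opening in m.
Only numpy, scipy, OpenCV 4.12 (cv2) and the standard library are available. Lean on these libraries where they do the work, as an engineer would, in place of code of your own. Each camera call takes 0.05 s, during which the arm holds its last target.

## Working session

There is one attempt and no reset: what is moved stays moved. The work goes in short steps, Python scripts to look and compute and a tool call to move; the robot and the scene stay as the last step left them, time stands still between calls to the robot, and variables do not carry over. Pictures are saved under pics/ and viewed, and the job is handed in when it is done.

Besides the shell and the picture viewer there is one more tool, called after "Emit:" as name(argument=value, ...), one argument or row to a line, values as JSON. play_rows: Moves the arm, as the interface text tells. Its arguments: {"type":"object","properties":{"steps":{"type":"array","items":{"type":"array","items":{"type":"array","items":{"type":"number"}}}},"claw":{"type":"number"},"grip_force":{"type":"number"}},"required":["steps"]}

```bash
mkdir -p pics; python3 - <<'E'
from plant import ctrl, optics
import cv2
s=ctrl.get_state(); print(s)
for n in("scene","top","wrist"):
    print(n,optics.camera_info(n))
    cv2.imwrite(f"pics/{n}0.png",optics.read_camera(n)[:,:,::-1])
E
```

```text
{'clock': 0.0, 'qpos': array([-1.45931209e+00,  2.91271333e-01, -1.54079630e-01,  1.12670831e+00,
       -1.51463062e-05,  1.43146867e+00]), 'joint_vel': array([ 1.24796607e-03, -2.03589421e-03,  9.27059476e-04,  2.74376173e-05,
        3.12016736e-03,  1.21495172e-04]), 'joint_torque': array([ 5.11207827e-05, -5.37141824e+01,  3.31374657e+01,  1.58488081e-02,
       -3.35182103e-04, -3.88400360e-05]), 'position': array([ 0.13023801, -0.50815872,  0.23075438]), 'orientation': array([-3.11566853e+00, -3.92784603e-01, -3.82644672e-06]), 'ft_force': array([-0.35914953, -0.48633278, -1.07030637]), 'torque': array([-0.06018054, -0.05543165, -0.01663055]), 'finger_gap': 0.08585997877110028}
scene {'mtx': array([[456.66788234,   0.        , 325.71803785],
       [  0.        , 456.66788234, 237.967729  ],
       [  0.        ,   0.        ,   1.        ]]), 'position': array([1.26427499, 0.04589769, 1.12683869]), 'attitude': array([0.48482964, 0.51788866, 1.62048871])}
top {'mtx': array([[465.72563363,   0.        , 318.45371998],
       [  0.        , 465.72563363, 236.10259075],
       [  0.        ,   0.        ,   1.        ]]), 'position': array([ 0.52912383, -0.0099666 ,  1.58498259]), 'attitude': array([ 0.04534911, -0.03122947, -1.57959229])}
wrist {'mtx': array([[397.37839125,   0.        , 313.42308119],
       [  0.        , 397.37839125, 237.11089845],
       [  0.        ,   0.        ,   1.        ]]), 'position': array([ 0.20169507, -0.49103018,  0.37378906]), 'attitude': array([-0.24961239,  0.1937748 , -1.30829965])}
```

View pics/scene0.png

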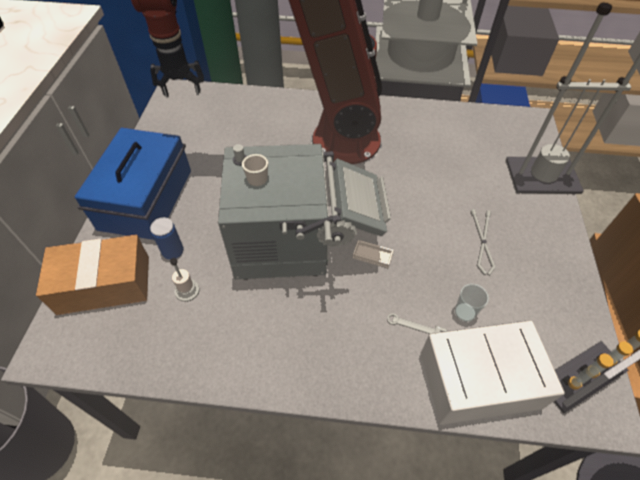

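View pics/top0.png

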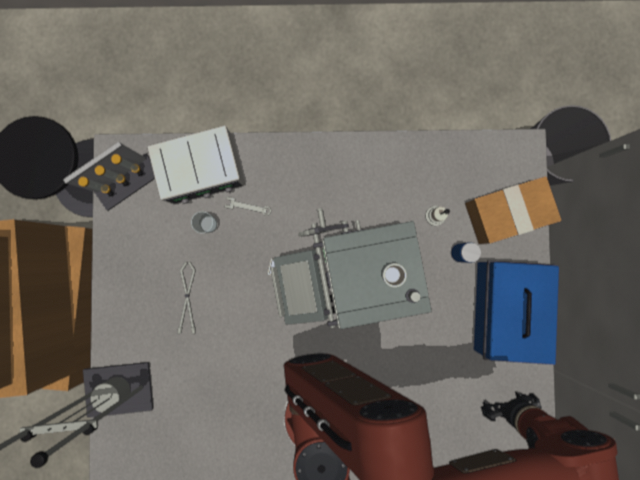

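View pics/wrist0.png

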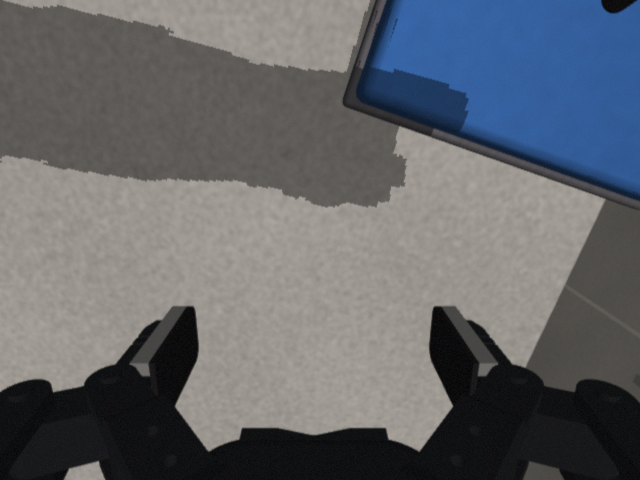

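The furnace's front faces world +y, and the pawl is on its far (+x) side. I'll crop in to pick corners.

```bash
python3 - <<'E'
import cv2
a=cv2.imread("pics/scene0.png")[130:310,200:420]; cv2.imwrite("pics/s_c.png",cv2.resize(a,None,fx=3.6,fy=3.3,interpolation=2))
a=cv2.imread("pics/top0.png")[200:350,250:450]; cv2.imwrite("pics/t_c.png",cv2.resize(a,None,fx=4,fy=4,interpolation=2))
E
```

```text
(no output)
```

View pics/s_c.png

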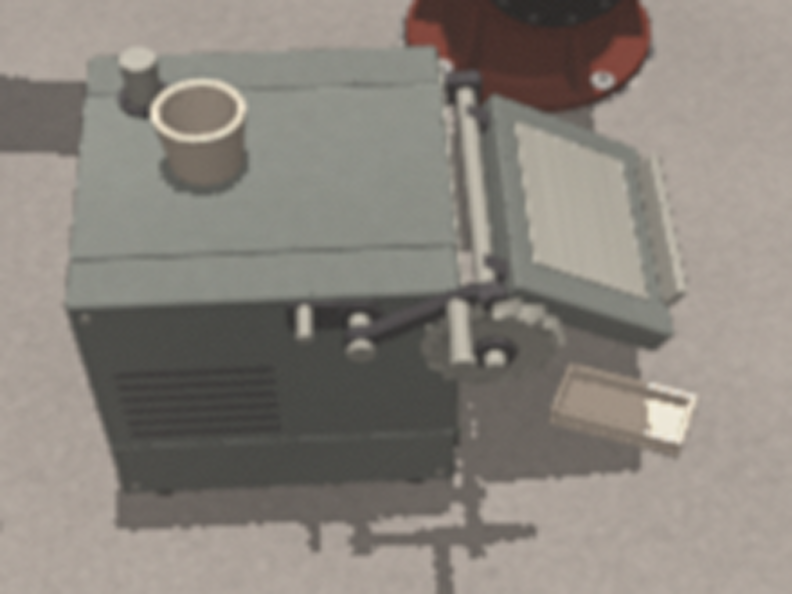

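View pics/t_c.png

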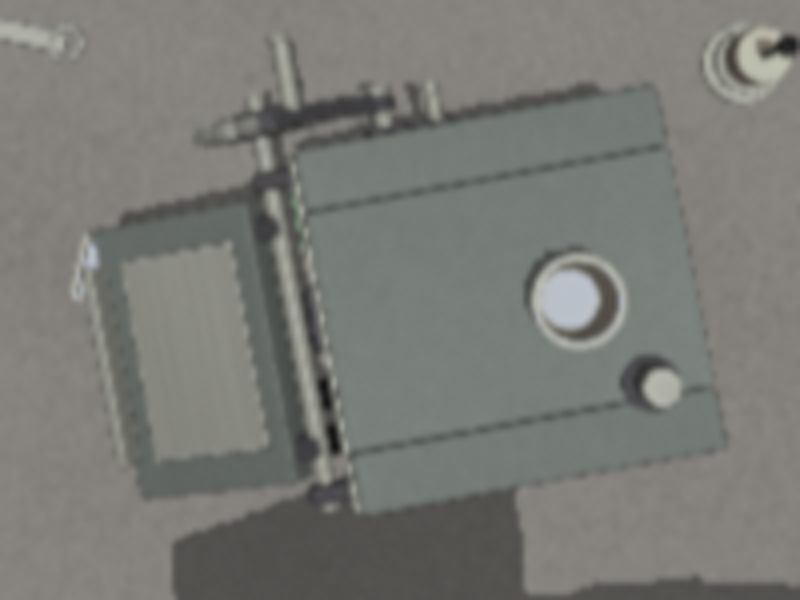

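```bash
cat > h.py <<'E'
import numpy as np, cv2
from plant import optics
from scipy.spatial.transform import Rotation as R
from scipy.optimize import least_squares
def proj(n,P,info=None):
    i=info or optics.camera_info(n); Rm=R.from_rotvec(i["attitude"]).as_matrix()
    c=(np.atleast_2d(P)-i["position"])@Rm; c=c*[1,-1,-1]
    p=c@i["mtx"].T; return p[:,:2]/p[:,2:]
def f2w(p,P):
    x,y,z,t=p; return R.from_euler('z',t).apply(np.atleast_2d(P)/1000.)+[x,y,z]
def pin(q,dy=0): b=q+.537; return [-62-75*np.cos(b),184+dy,257+75*np.sin(b)]
def dpt(a,d,o,y): # d below hinge, o outward offset from hinge plane
    return [-150-d*np.sin(a)-o*np.cos(a),y,245-d*np.cos(a)+o*np.sin(a)]
E
python3 - <<'E'
from h import *
T=lambda L:np.array(L)/4+[250,200]
S=lambda L:np.array(L)/[3.6,3.3]+[200,130]
roof=[[-130,130,280],[130,130,280],[130,-130,280],[-130,-130,280]]
tp=T([(295,148),(656,87),(727,442),(360,513)])
sm=[[-130,130,280],[130,130,280],[130,-130,280],[-130,-130,280]]
sp=S([(457,298),(68,304),(88,60),(437,48)])
def res(p): return np.r_[(proj("top",f2w(p,roof))-tp).ravel(),(proj("scene",f2w(p,sm))-sp).ravel()]
r=least_squares(res,[.42,-.18,0,-1.4],loss='soft_l1'); print(r.x,r.fun.reshape(-1,2).round(1))
np.save("p.npy",r.x)
p=r.x
# pawl pin middle & others
print("pin ends scene",(proj("scene",f2w(p,[pin(0,-20),pin(0,20)]))-[200,130])*[3.6,3.3])
print("pin ends top",(proj("top",f2w(p,[pin(0,-20),pin(0,20)]))-[250,200])*4)
print("yaw deg",np.degrees(p[3]))
for a in(.8,.9,1,1.1,1.2):
  P=f2w(p,[dpt(a,155,17,103),dpt(a,155,17,-103),dpt(a,155,37,75),dpt(a,155,37,-75)])
  print(a,((proj("top",P)-[250,200])*4).round().tolist(),((proj("scene",P)-[200,130])*[3.6,3.3]).round().tolist())
E
```

```text
[ 0.4838116  -0.16176778 -0.00582028 -1.40235531] [[-0.6  0.1]
 [ 0.  -1. ]
 [-0.3  1.7]
 [-0.3  0.5]
 [ 0.1 -0.5]
 [-2.   2. ]
 [ 0.1 -0.3]
 [-0.3  0.3]]
pin ends scene [[455.68686069 320.85231392]
 [459.65977869 367.17803482]]
pin ends top [[289.19115971  98.42598032]
 [279.05842992  42.16664917]]
yaw deg -80.34904056970616
0.8 [[117.0, 223.0], [163.0, 487.0], [103.0, 262.0], [137.0, 457.0]] [[645.0, 364.0], [612.0, 176.0], [661.0, 325.0], [636.0, 188.0]]
0.9 [[104.0, 225.0], [150.0, 492.0], [92.0, 264.0], [126.0, 461.0]] [[659.0, 354.0], [625.0, 166.0], [673.0, 314.0], [647.0, 176.0]]
1 [[92.0, 227.0], [139.0, 496.0], [82.0, 266.0], [116.0, 464.0]] [[672.0, 344.0], [636.0, 154.0], [684.0, 302.0], [656.0, 164.0]]
1.1 [[82.0, 228.0], [129.0, 500.0], [74.0, 267.0], [108.0, 468.0]] [[683.0, 332.0], [646.0, 143.0], [693.0, 290.0], [664.0, 151.0]]
1.2 [[73.0, 229.0], [121.0, 504.0], [67.0, 268.0], [102.0, 471.0]] [[692.0, 321.0], [654.0, 130.0], [700.0, 277.0], [671.0, 138.0]]
```

```bash
python3 - <<'E'
from h import *
from plant import ctrl
T=lambda L:np.array(L)/4+[250,200]
S=lambda L:np.array(L)/[3.6,3.3]+[200,130]
roof=[[-130,130,280],[130,130,280],[130,-130,280],[-130,-130,280]]
tp=T([(295,148),(656,87),(727,442),(360,513)])
sp=S([(457,298),(68,304),(437,48)]); sm=[roof[0],roof[1],roof[3]]
for z in (0,.003,None):
  def res(p):
    p=np.r_[p[:2],z if z is not None else p[3],p[2]]
    return np.r_[(proj("top",f2w(p,roof))-tp).ravel(),(proj("scene",f2w(p,sm))-sp).ravel()]
  r=least_squares(res,[.48,-.16,-1.4]+([0] if z is None else []),loss='soft_l1'); print(z,r.x,r.cost)
  if z==0: p=np.r_[r.x[:2],0,r.x[2]]; np.save("p.npy",p)
s=ctrl.get_state(); M=R.from_rotvec(s["orientation"]).as_matrix(); print("tool y",M[:,1], np.degrees(np.arctan2(M[1,1],M[0,1])))
print("furn x dir deg",np.degrees(p[3]))
for q in(0,.2,.4,.6,.8,1,1.2,1.4,1.6): print("pin",q,f2w(p,pin(q)).round(4))
for n,P in dict(cru=None or [0,0,0]).items(): pass
for a in(1,.8,.6,.4,.2,0): print("lip tip",a,f2w(p,dpt(a,150,37,0)).round(3),"face",f2w(p,dpt(a,130,17,0)).round(3))
E
```

```text
0 [ 0.48527789 -0.16115461 -1.40378068] 5.520403081278257
0.003 [ 0.48620498 -0.16084989 -1.40283254] 6.869072721874096
None [ 0.48370195 -0.16167251 -1.40375331 -0.00523177] 4.439256418575659
tool y [ 0.24824468 -0.96869687 -0.00097252] -75.62632713259413
furn x dir deg -80.43070837246101
pin 0 [[ 0.6457 -0.0059  0.2954]]
pin 0.2 [[ 0.6472 -0.0147  0.3074]]
pin 0.4 [[ 0.649  -0.0256  0.3174]]
pin 0.6 [[ 0.6512 -0.0383  0.3251]]
pin 0.8 [[ 0.6535 -0.0523  0.33  ]]
pin 1 [[ 0.656  -0.0669  0.332 ]]
pin 1.2 [[ 0.6585 -0.0817  0.331 ]]
pin 1.4 [[ 0.6609 -0.0959  0.327 ]]
pin 1.6 [[ 0.6631 -0.1091  0.3203]]
lip tip 1 [[0.436 0.131 0.195]] face [[0.441 0.104 0.189]]
lip tip 0.8 [[0.438 0.118 0.167]] face [[0.443 0.09  0.167]]
lip tip 0.6 [[0.441 0.1   0.142]] face [[0.446 0.073 0.147]]
lip tip 0.4 [[0.445 0.078 0.121]] face [[0.449 0.052 0.132]]
lip tip 0.2 [[0.449 0.052 0.105]] face [[0.453 0.029 0.121]]
lip tip 0 [[0.454 0.023 0.095]] face [[0.458 0.004 0.115]]
```

Emit:
play_rows(
  steps=[
    [[0, 0, 60, 0], [0, 0, 120, 0], [0, 0, 180, -5], [0, 0, 230, -5], [40, 40, 230, -5], [80, 80, 230, -5], [120, 120, 230, -5], [160, 160, 230, -5]],
  ],
  claw=1,
  grip_force=20,
)

```text
clock: 1.15
position: [0.2912, -0.3468, 0.4608]
orientation: [-3.13, -0.256, -0.0]
ft_force: [1.8, -1.1, -0.3]
finger_gap: 0.085
```

Emit:
play_rows(
  steps=[
    [[43, 42, 0, 0], [86, 84, 0, 0], [129, 126, 0, 0], [172, 168, 0, 0], [215, 210, 0, 0], [258, 252, 0, 0], [301, 294, 0, 0], [345, 335, -10, 0]],
  ],
)

```text
clock: 2.15
position: [0.6374, -0.0101, 0.4511]
orientation: [-3.13, -0.256, -0.002]
ft_force: [1.0, -1.8, -0.4]
finger_gap: 0.0852
```

Emit:
play_rows(
  steps=[
    [[9, 6, -20, 0], [9, 6, -40, 0], [9, 6, -50, 0], [9, 6, -50, 0]],
  ],
)

```text
clock: 2.65
position: [0.646, -0.004, 0.4002]
orientation: [-3.13, -0.256, 0.001]
ft_force: [-0.5, 0.6, -0.0]
finger_gap: 0.0857
```

```bash
python3 - <<'E'
from h import *
from plant import ctrl
s=ctrl.get_state(); M=R.from_rotvec(s["orientation"]).as_matrix(); print(s["position"],s["qpos"],M[:,1], np.degrees(np.arctan2(M[1,1],M[0,1])))
i=optics.camera_info("wrist"); im=optics.read_camera("wrist")[:,:,::-1].copy()
p=np.load("p.npy")
for d in(-20,0,20):
  for q in (0,):
    u=proj("wrist",f2w(p,pin(q,d)),i)[0]; print(u); cv2.circle(im,tuple(int(v) for v in u),3,(0,0,255),-1)
cv2.imwrite("pics/w1.png",im)
cv2.imwrite("pics/s1.png",cv2.resize(optics.read_camera("scene")[130:310,200:420,::-1],None,fx=3.6,fy=3.3))
E
```

```text
[ 0.64597951 -0.00402731  0.40016106] [-1.19791381e-01  5.55286615e-01  6.93855411e-01  1.71014671e+00
  9.24032717e-04  2.85841824e+00] [ 0.16265639 -0.98668216 -0.00110561] -80.63887808873714
[314.39628595 264.61788782]
[314.35532028 235.82497404]
[314.31247439 205.71054416]
```

View pics/w1.png

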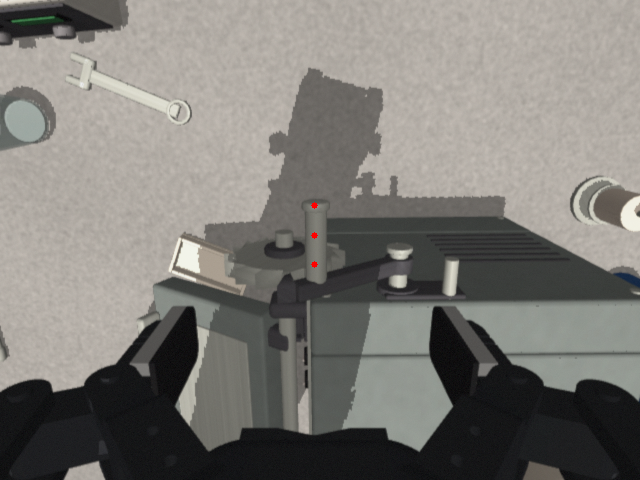

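View pics/s1.png

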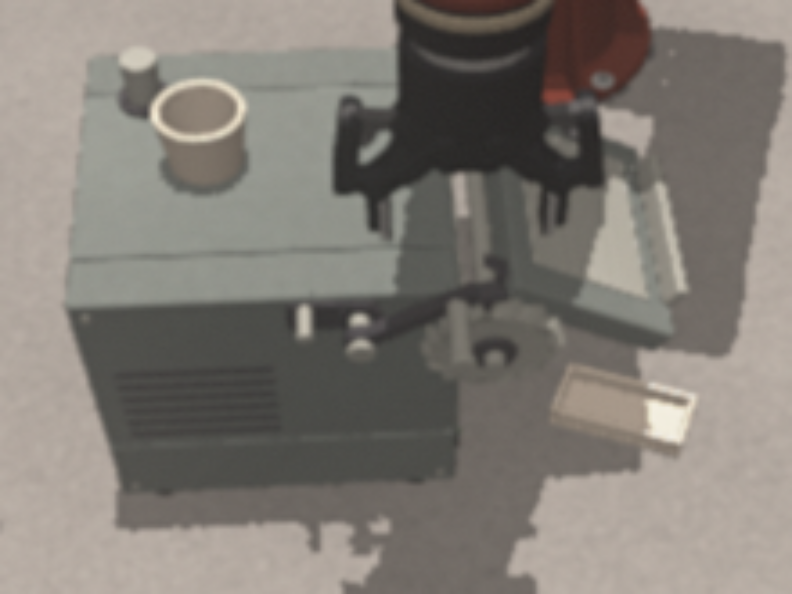

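Emit:
play_rows(
  steps=[
    [[0, -2, -25, 0], [0, -2, -50, 0], [0, -2, -75, 0], [0, -2, -95, 0], [0, -2, -110, 0], [0, -2, -122, 0], [0, -2, -122, 0]],
  ],
  claw=0.55,
)

```text
clock: 3.62
position: [0.6462, -0.0062, 0.2791]
orientation: [-3.13, -0.256, -0.001]
ft_force: [0.2, -1.3, 1.1]
finger_gap: 0.0469
```

Emit:
play_rows(
  steps=[
    [[0, 0, 0, 0], [0, 0, 0, 0], [0, 0, 0, 0], [0, 0, 0, 0], [0, 0, 0, 0], [0, 0, 0, 0]],
  ],
  claw=0,
  grip_force=25,
)

```text
clock: 4.38
position: [0.6464, -0.0053, 0.2799]
orientation: [-3.129, -0.257, -0.003]
ft_force: [-1.1, 4.1, 3.3]
finger_gap: 0.0131
```

```bash
python3 - <<'E'
from h import *
cv2.imwrite("pics/w2.png",optics.read_camera("wrist")[:,:,::-1])
E
```

```text
(no output)
```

View pics/w2.png

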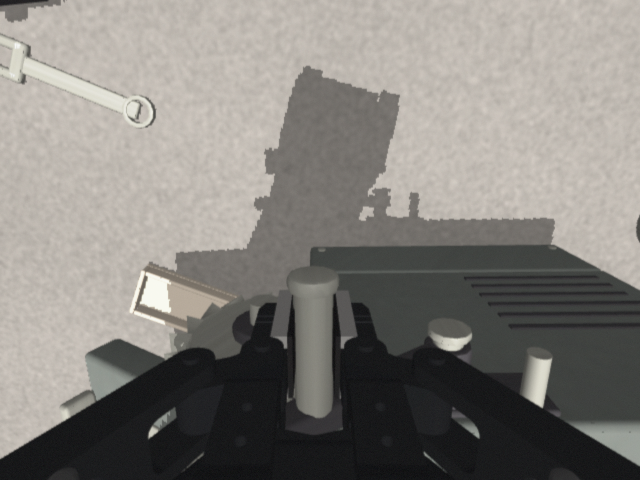

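Emit:
play_rows(
  steps=[
    [[1, -4, 6, 0], [1.5, -9, 12, 0], [2, -14, 17.5, 0], [3.3, -20, 22, 0], [4.4, -26, 26, 0], [5.5, -32.4, 29.7, 0], [6.6, -39, 32.5, 0], [7.8, -46.4, 34.6, 0]],
  ],
)

```text
clock: 5.42
position: [0.6546, -0.0521, 0.3155]
orientation: [-3.129, -0.257, -0.006]
ft_force: [-0.7, 5.6, 7.0]
finger_gap: 0.0129
```

Emit:
play_rows(
  steps=[
    [[1.2, -7.5, 1.5, 0], [2.5, -15, 2, 0], [3.7, -22, 1.8, 0], [5, -29.5, 1, 0], [6.2, -36, -0.5, 0], [7.4, -43.5, -3, 0], [8, -48, -5, 0], [8, -48, -5, 0]],
  ],
)

```text
clock: 6.42
position: [0.6628, -0.1005, 0.3102]
orientation: [-3.129, -0.256, -0.006]
ft_force: [3.2, 2.2, -0.5]
finger_gap: 0.0128
```

```bash
python3 - <<'E'
from h import *
cv2.imwrite("pics/w3.png",optics.read_camera("wrist")[:,:,::-1])
cv2.imwrite("pics/s3.png",cv2.resize(optics.read_camera("scene")[130:310,200:420,::-1],None,fx=3.6,fy=3.3))
E
```

```text
(no output)
```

View pics/w3.png

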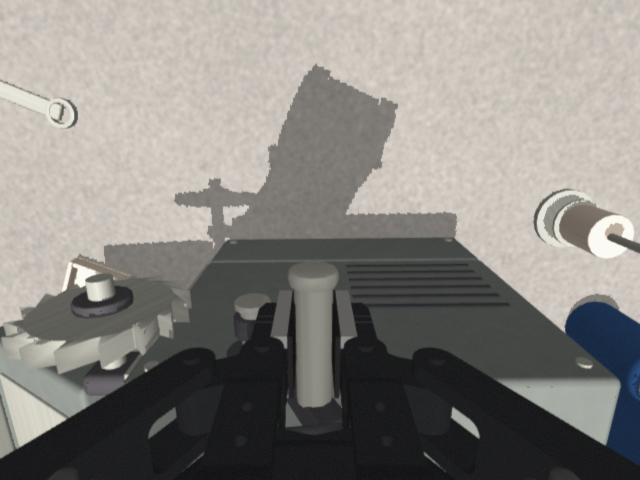

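View pics/s3.png

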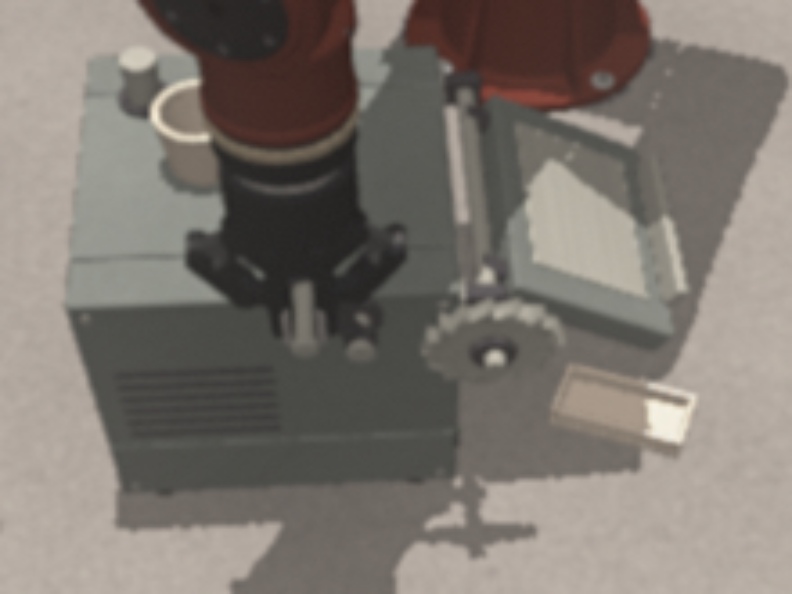

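Emit:
play_rows(
  steps=[
    [[0, 0, 0, 0], [0, 0, 0, 0], [0, 0, 0, 0], [0, 0, 0, 0], [0, 0, 20, 0], [0, 0, 50, 0], [0, 0, 90, 0]],
  ],
  claw=0.5,
)

```text
clock: 7.4
position: [0.6623, -0.1001, 0.4009]
orientation: [-3.129, -0.257, -0.004]
ft_force: [0.2, -0.3, -0.2]
finger_gap: 0.043
```

```bash
python3 - <<'E'
from h import *
i=optics.camera_info("wrist"); im=optics.read_camera("wrist")[:,:,::-1].copy()
p=np.load("p.npy")
for q in (1.3,1.45,1.6):
    u=proj("wrist",f2w(p,pin(q,20)),i)[0]; print(u); cv2.circle(im,tuple(int(v) for v in u),3,(0,0,255),-1)
cv2.imwrite("pics/w4.png",im)
E
```

```text
[290.75481357 219.0992111 ]
[309.84995596 217.45607864]
[327.07480187 215.23792882]
```

View pics/w4.png

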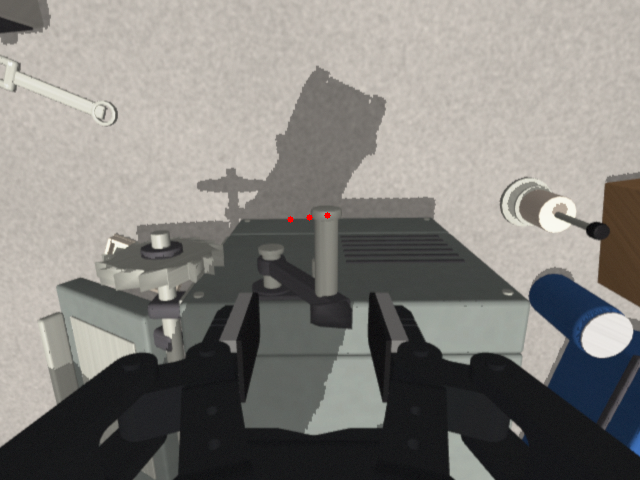

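```bash
python3 - <<'E'
from h import *
p=np.load("p.npy")
for a in(1,.9,.8,.7,.6,.5,.4,.3,.2,.15,.1,.05,0):
  P=dpt(a,150,37,0); P[0]-=57; P[2]-=33
  print(a,(f2w(p,P)[0]*1000).round(1))
print("20mm back dir",R.from_euler('z',p[3]).apply([-20,0,0]))
E
```

```text
1 [426.6 187.1 162.1]
0.9 [427.5 181.5 147.7]
0.8 [428.7 174.5 134. ]
0.7 [430.1 166.2 121.1]
0.6 [431.7 156.6 109.1]
0.5 [433.5 145.9  98.1]
0.4 [435.5 134.2  88.2]
0.3 [437.6 121.5  79.6]
0.2 [439.9 108.1  72.3]
0.15 [441.1 101.1  69.2]
0.1 [442.3  94.   66.4]
0.05 [443.5  86.8  64. ]
0 [444.7  79.5  62. ]
20mm back dir [-3.32480532 19.72170554  0.        ]
```

Emit:
play_rows(
  steps=[
    [[-30, 40, 0, 0], [-60, 80, 0, 0], [-90, 120, 0, 0], [-120, 160, 0, 0], [-150, 200, 0, 0], [-180, 240, 0, 0], [-210, 280, -20, 0], [-236, 318, -50, 0]],
  ],
  claw=1,
)

```text
clock: 8.45
position: [0.436, 0.1788, 0.3594]
orientation: [-3.093, -0.332, -0.012]
ft_force: [-0.1, 0.3, -0.1]
finger_gap: 0.0855
```

Emit:
play_rows(
  steps=[
    [[-13, 35, 0, 0], [-13, 35, 0, 0], [-13, 35, -40, 0], [-13, 35, -80, 0], [-13, 35, -120, 0], [-13, 35, -160, 0], [-13, 35, -190, 0], [-13, 35, -190, 0]],
  ],
)

```text
clock: 9.45
position: [0.4278, 0.194, 0.1687]
orientation: [-3.072, -0.368, -0.004]
ft_force: [0.0, -0.3, 0.4]
finger_gap: 0.0854
```

```bash
python3 - <<'E'
from h import *
from plant import ctrl
s=ctrl.get_state(); M=R.from_rotvec(s["orientation"]).as_matrix(); print(s["qpos"],M[:,1], np.degrees(np.arctan2(M[1,1],M[0,1])))
cv2.imwrite("pics/w5.png",optics.read_camera("wrist")[:,:,::-1])
cv2.imwrite("pics/s5.png",cv2.resize(optics.read_camera("scene")[130:310,200:420,::-1],None,fx=3.6,fy=3.3))
E
```

```text
[ 0.23744888  0.22418276 -0.4186975   0.91968027  0.04655259  3.14059088] [ 0.23631503 -0.97056197 -0.04652592] -76.3157409532984
```

View pics/w5.png

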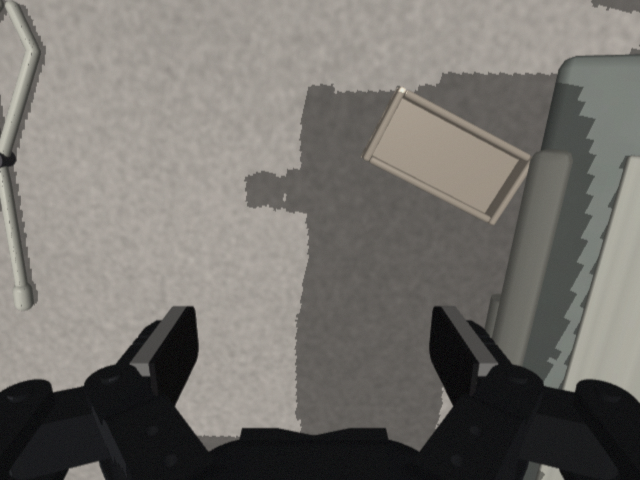

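View pics/s5.png

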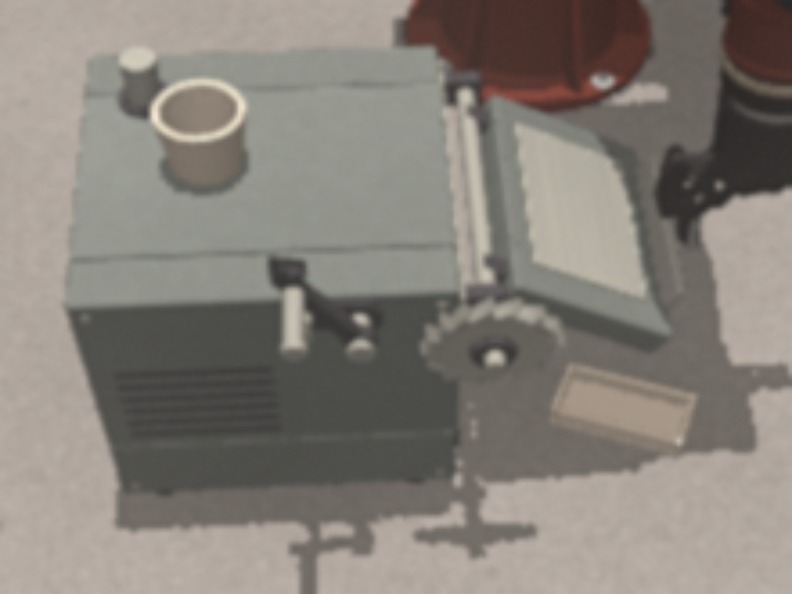

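Joint 6 has reached its limit, so I'll use the equivalent half-turn orientation. First I'll back off.

Emit:
play_rows(
  steps=[
    [[-5, 30, 20, 10], [-5, 50, 50, 20], [-5, 60, 70, 30], [-5, 60, 70, 40], [-5, 60, 70, 50], [-5, 60, 70, 60], [-5, 60, 70, 70], [-5, 60, 70, 80]],
  ],
)

```text
clock: 10.55
position: [0.4254, 0.2548, 0.2429]
orientation: [-2.116, -2.269, 0.036]
ft_force: [0.0, -0.6, 0.1]
finger_gap: 0.0855
```

Emit:
play_rows(
  steps=[
    [[0, 0, 0, 10], [0, 0, 0, 20], [0, 0, 0, 30], [0, 0, 0, 40], [0, 0, 0, 50], [0, 0, 0, 60], [0, 0, 0, 70], [0, 0, 0, 80]],
  ],
)

```text
clock: 11.55
position: [0.4266, 0.2551, 0.2451]
orientation: [-0.155, -3.125, 0.065]
ft_force: [-0.5, 0.3, -0.7]
finger_gap: 0.0857
```

```bash
python3 - <<'E'
from h import *
from plant import ctrl
s=ctrl.get_state(); M=R.from_rotvec(s["orientation"]).as_matrix(); print(s["position"],s["qpos"],M[:,2], np.degrees(np.arctan2(M[1,1],M[0,1])))
E
```

```text
[0.42664725 0.255101   0.24506096] [ 0.41264452  0.25763415 -0.16290928  1.17972748 -0.03182956  0.51232126] [-0.01422044 -0.04096556 -0.99905936] 84.32803479407583
```

Emit:
play_rows(
  steps=[
    [[0, 0, 0, 8], [0, 0, 0, 15.3], [-2, -10, -20, 15.3], [-2, -20, -40, 15.3], [-2, -40, -70, 15.3], [-2, -45, -83, 15.3], [-2, -45, -83, 15.3]],
  ],
)

```text
clock: 12.42
position: [0.4251, 0.2102, 0.1627]
orientation: [0.261, -3.124, 0.067]
ft_force: [-0.3, 0.2, -0.0]
finger_gap: 0.0856
```

```bash
python3 - <<'E'
from h import *
from plant import ctrl
s=ctrl.get_state(); M=R.from_rotvec(s["orientation"]).as_matrix(); print(s["position"],s["qpos"],M[:,2], np.degrees(np.arctan2(M[1,1],M[0,1])))
cv2.imwrite("pics/w6.png",optics.read_camera("wrist")[:,:,::-1])
cv2.imwrite("pics/s6.png",cv2.resize(optics.read_camera("scene")[130:310,200:420,::-1],None,fx=3.6,fy=3.3))
E
```

```text
[0.42514605 0.21020571 0.16273697] [ 0.33228359  0.26541388 -0.37979422  0.94199048 -0.03975211  0.16561347] [-0.00252827 -0.04291375 -0.99907558] 99.57974613281691
```

View pics/w6.png

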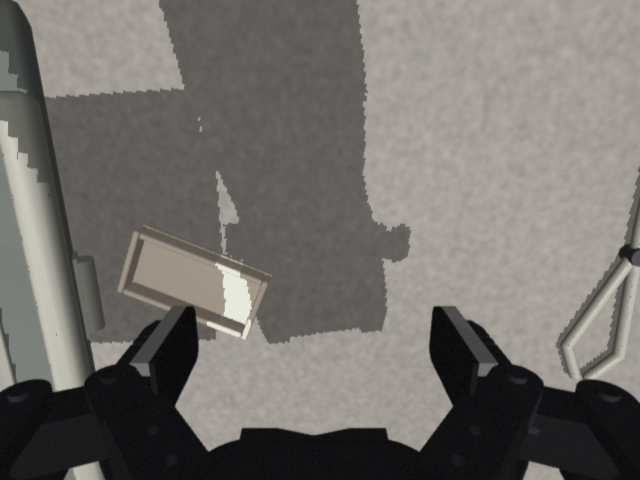

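View pics/s6.png

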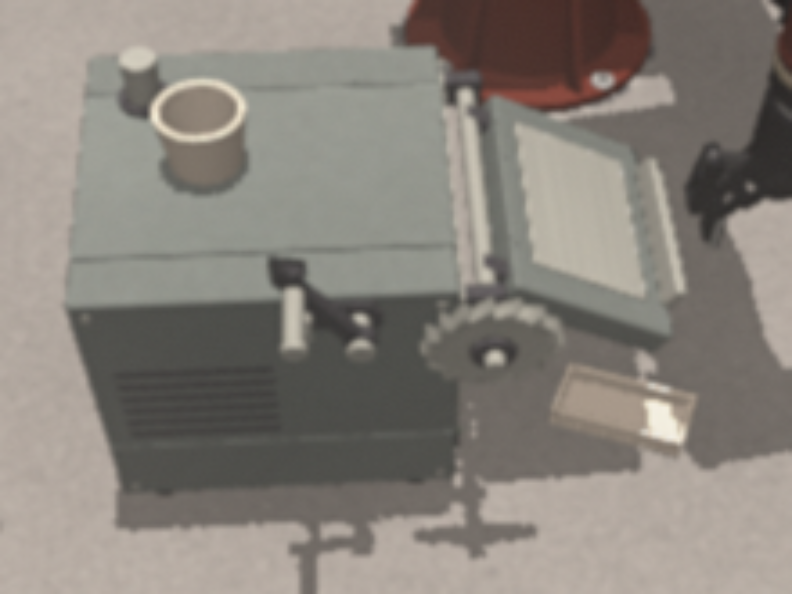

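Emit:
play_rows(
  steps=[
    [[1, -12, 0, 0], [1.5, -23, 0, 0], [2, -27, -8, 0], [2.4, -30, -15, 0], [3, -34, -22, 0], [3.6, -38, -29, 0], [3.6, -38, -29, 0]],
  ],
)

```text
clock: 13.4
position: [0.4294, 0.1757, 0.1339]
orientation: [0.266, -3.126, 0.054]
ft_force: [1.8, 18.9, -9.3]
finger_gap: 0.0855
```

```bash
python3 - <<'E'
from h import *
cv2.imwrite("pics/w7.png",optics.read_camera("wrist")[:,:,::-1])
cv2.imwrite("pics/s7.png",cv2.resize(optics.read_camera("scene")[130:310,200:420,::-1],None,fx=3.6,fy=3.3))
E
```

```text
(no output)
```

View pics/s7.png

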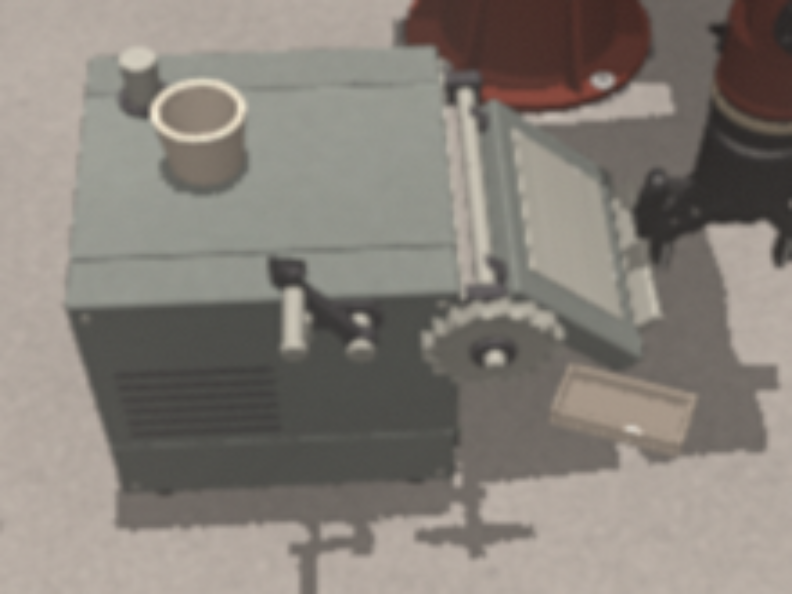

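View pics/w7.png

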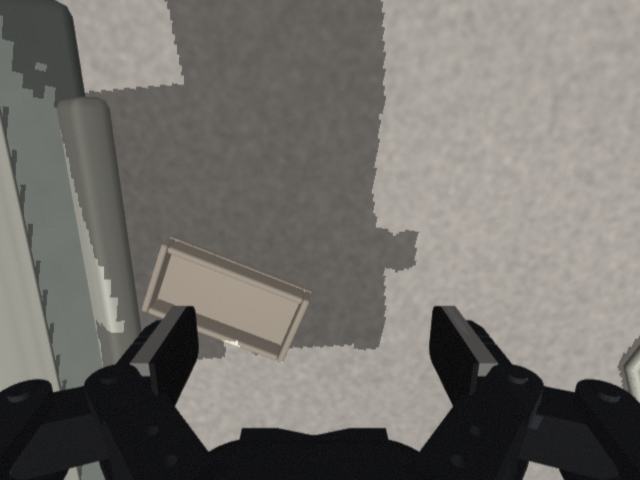

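Emit:
play_rows(
  steps=[
    [[0, -4, -14, 0], [1, -9, -22, 0], [1.5, -15, -30, 0], [2, -21, -37, 0], [3, -27, -44, 0], [4, -33, -50, 0], [5, -39, -55, 0], [6, -45, -60, 0]],
  ],
)

```text
clock: 14.5
position: [0.4352, 0.1303, 0.0737]
orientation: [0.266, -3.125, 0.054]
ft_force: [-0.8, 2.3, 1.2]
finger_gap: 0.0855
```

```bash
python3 - <<'E'
from h import *
cv2.imwrite("pics/w8.png",optics.read_camera("wrist")[:,:,::-1])
cv2.imwrite("pics/s8.png",cv2.resize(optics.read_camera("scene")[130:310,200:420,::-1],None,fx=3.6,fy=3.3))
E
```

```text
(no output)
```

View pics/s8.png

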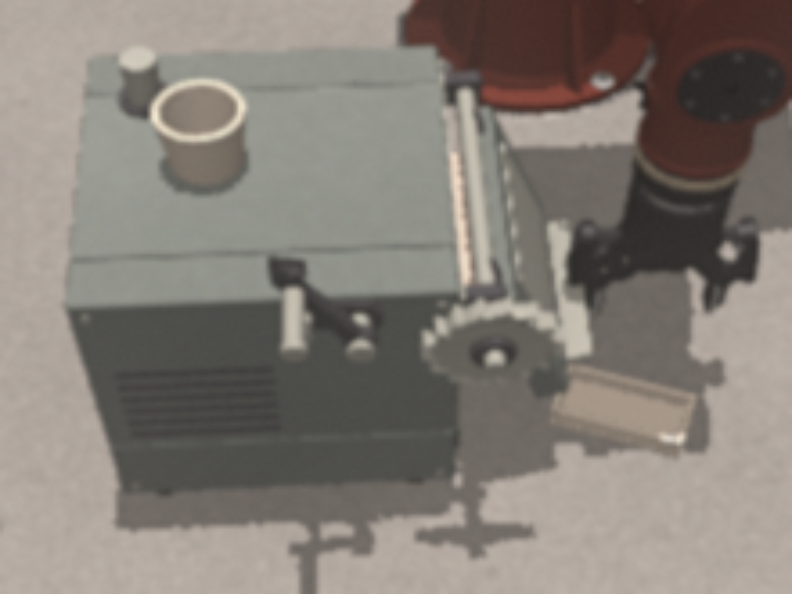

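Emit:
play_rows(
  steps=[
    [[1, -5, -5, 0], [2, -10, -8, 0], [3, -15, -10, 0], [4, -20, -11, 0], [4.5, -25, -12, 0], [5, -29, -12, 0], [5, -29, -12, 0]],
  ],
)

```text
clock: 15.48
position: [0.44, 0.1004, 0.0616]
orientation: [0.264, -3.125, 0.056]
ft_force: [-0.7, 1.5, 0.1]
finger_gap: 0.0854
```

```bash
python3 - <<'E'
from h import *
cv2.imwrite("pics/w9.png",optics.read_camera("wrist")[:,:,::-1])
cv2.imwrite("pics/s9.png",cv2.resize(optics.read_camera("scene")[130:310,200:420,::-1],None,fx=3.6,fy=3.3))
E
```

```text
(no output)
```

View pics/s9.png

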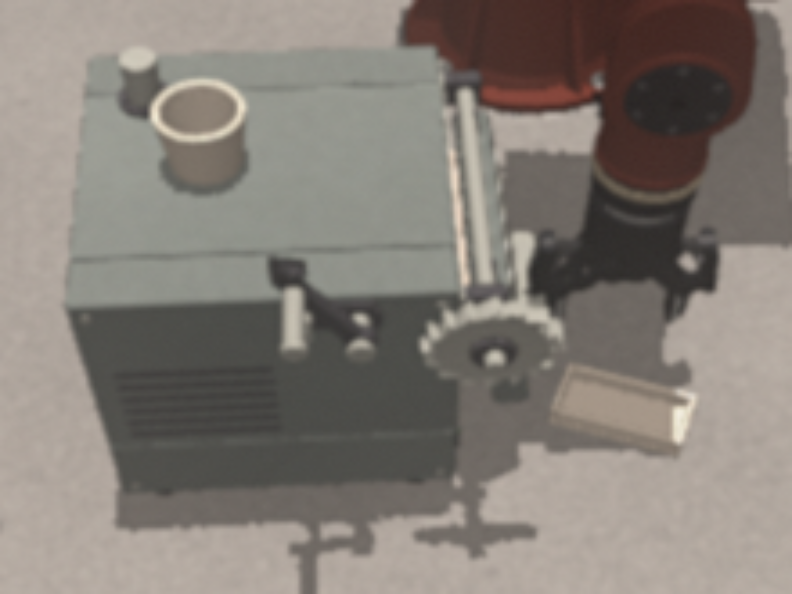

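View pics/w9.png

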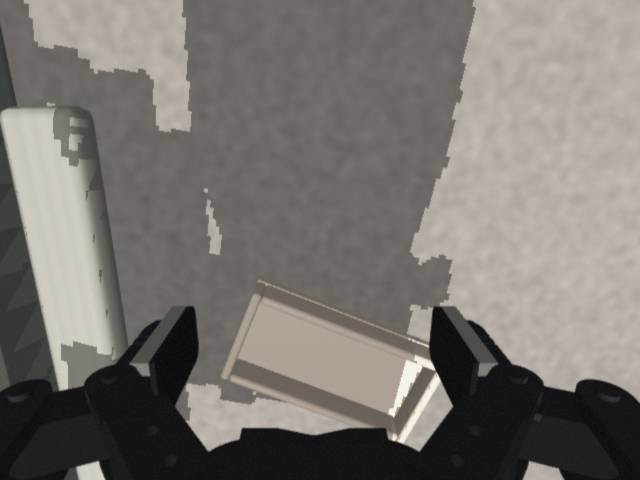

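Emit:
play_rows(
  steps=[
    [[0.5, -3, 0, 0], [1, -6, 0, 0], [1.3, -8, 0, 0], [1.7, -10, 0, 0], [2, -12, 0, 0], [2, -12, 0, 0]],
  ],
)

```text
clock: 16.32
position: [0.4418, 0.0902, 0.0616]
orientation: [0.266, -3.125, 0.05]
ft_force: [-0.2, 13.6, -2.7]
finger_gap: 0.0851
```

Emit:
play_rows(
  steps=[
    [[0.3, -2, 0, 0], [0.6, -4, 0, 0], [0.6, -4, 0, 0]],
  ],
)

```text
clock: 16.7
position: [0.442, 0.0887, 0.0614]
orientation: [0.268, -3.124, 0.041]
ft_force: [-1.5, 17.2, -3.7]
finger_gap: 0.0853
```

Emit:
play_rows(
  steps=[
    [[0.5, -3, 0, 0], [0.8, -5, 0, 0], [0.8, -5, 0, 0]],
  ],
)

```text
clock: 17.08
position: [0.4423, 0.0861, 0.061]
orientation: [0.271, -3.124, 0.032]
ft_force: [1.1, 16.5, -9.3]
finger_gap: 0.0854
```

```bash
python3 - <<'E'
from h import *
cv2.imwrite("pics/w10.png",optics.read_camera("wrist")[:,:,::-1])
cv2.imwrite("pics/s10.png",cv2.resize(optics.read_camera("scene")[130:310,200:420,::-1],None,fx=3.6,fy=3.3))
E
```

```text
(no output)
```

View pics/s10.png

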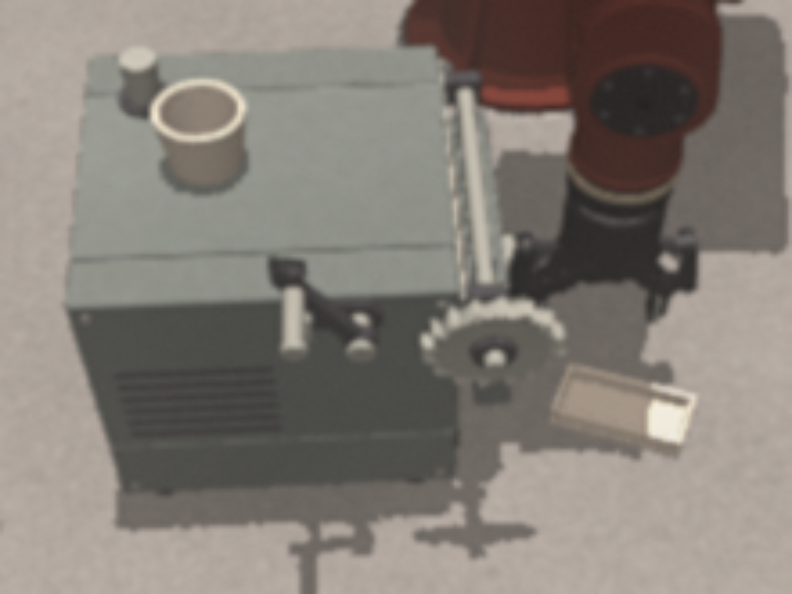

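View pics/w10.png

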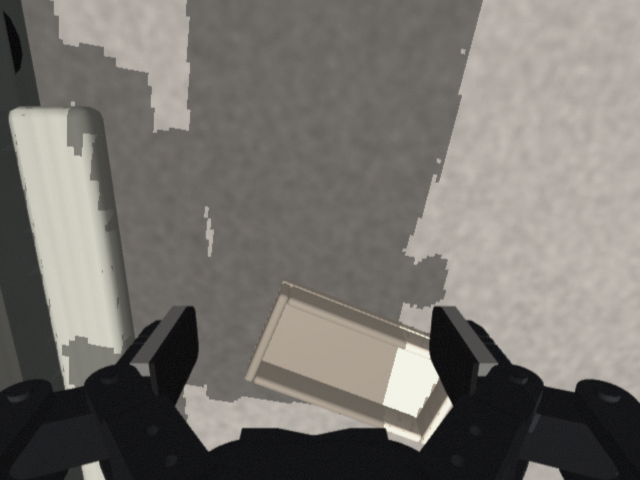

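Emit:
play_rows(
  steps=[
    [[0.5, -3, 0, 0], [0.8, -5, 0, 0], [0.8, -5, 0, 0]],
  ],
)

```text
clock: 17.55
position: [0.4427, 0.0816, 0.0607]
orientation: [0.272, -3.123, 0.03]
ft_force: [-1.1, 5.0, -4.3]
finger_gap: 0.0856
```

Emit:
play_rows(
  steps=[
    [[0.5, -3, 0, 0], [0.8, -5, 0, 0], [0.8, -5, 0, 0]],
  ],
)

```text
clock: 17.92
position: [0.4432, 0.0782, 0.0609]
orientation: [0.273, -3.123, 0.024]
ft_force: [-2.7, 14.0, 2.3]
finger_gap: 0.0852
```

Emit:
play_rows(
  steps=[
    [[0.5, -3, 0, 0], [0.6, -4, 0, 0], [0.6, -4, 0, 0]],
  ],
)

```text
clock: 18.3
position: [0.4431, 0.0783, 0.0613]
orientation: [0.278, -3.123, 0.009]
ft_force: [-5.3, 28.7, 7.9]
finger_gap: 0.0857
```

```bash
python3 - <<'E'
from h import *
cv2.imwrite("pics/w11.png",optics.read_camera("wrist")[:,:,::-1])
E
```

```text
(no output)
```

View pics/w11.png

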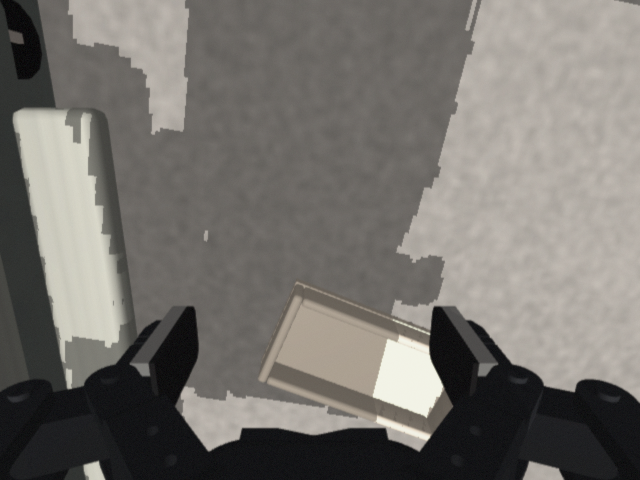

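Emit:
play_rows(
  steps=[
    [[0, 3, 0, 0], [0, 10, 0, 0], [-3, 30, 0, 0], [-8, 60, 30, 0], [-10, 90, 80, 0], [-10, 110, 130, 0], [-10, 110, 130, 0]],
  ],
)

```text
clock: 19.23
position: [0.4357, 0.1897, 0.1949]
orientation: [-0.28, 3.128, -0.009]
ft_force: [-0.3, 0.3, -1.5]
finger_gap: 0.0853
```

```bash
python3 - <<'E'
from h import *
from plant import ctrl
p=np.load("p.npy")
for n,(x0,y0,x1,y1) in dict(scene=(200,130,420,310),top=(250,200,450,350)).items():
  im=optics.read_camera(n)[:,:,::-1][y0:y1,x0:x1]
  im=cv2.resize(im,None,fx=3.6,fy=3.3) if n=="scene" else cv2.resize(im,None,fx=4,fy=4)
  f=[3.6,3.3] if n=="scene" else [4,4]
  for a,c in((0,(0,0,255)),(.05,(0,255,0)),(.1,(255,0,0))):
    for P in proj(n,f2w(p,[dpt(a,145,37,75),dpt(a,145,37,-75)])):
      cv2.circle(im,tuple(int(v) for v in (P-[x0,y0])*f),3,c,-1)
  cv2.imwrite(f"pics/{n}12.png",im)
i=optics.camera_info("wrist");im=optics.read_camera("wrist")[:,:,::-1].copy()
for a,c in((0,(0,0,255)),(.05,(0,255,0)),(.1,(255,0,0))):
    for P in proj("wrist",f2w(p,[dpt(a,145,37,75),dpt(a,145,37,-75)]),i): cv2.circle(im,tuple(int(v) for v in P),3,c,-1)
cv2.imwrite("pics/w12.png",im); print(ctrl.get_state()["position"])
E
```

```text
[0.43275668 0.18777753 0.19064225]
```

View pics/scene12.png

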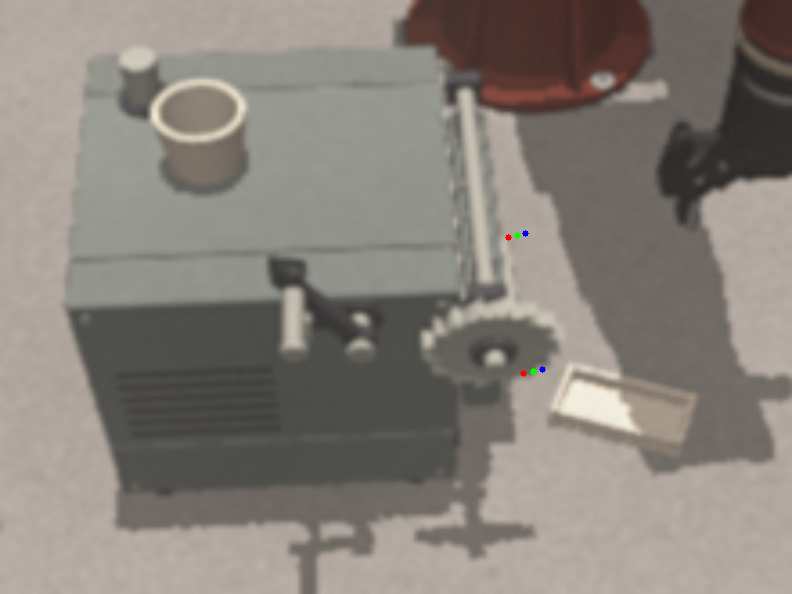

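View pics/w12.png

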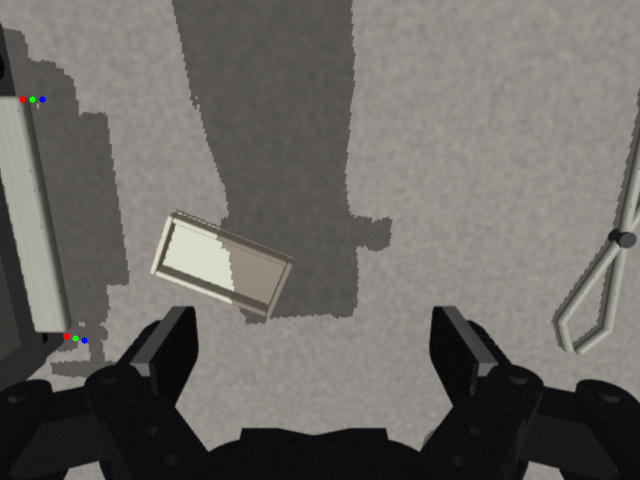

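View pics/top12.png

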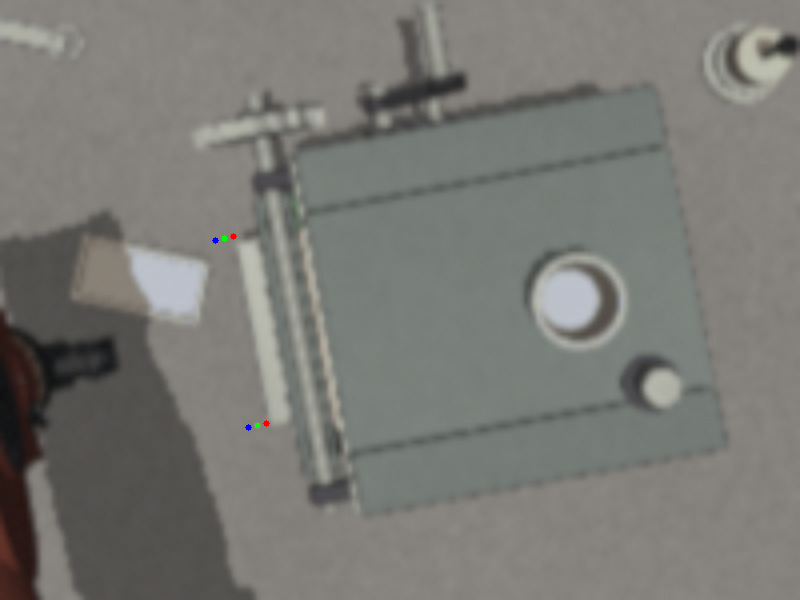

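```bash
python3 - <<'E'
from plant import ctrl, ticket
s=ctrl.get_state(); print(s["clock"],s["ft_force"]); print(ticket.job_done())
E
```

```text
19.375 [-0.37541395 -0.24945654 -0.4917949 ]
the job is handed in; nothing more can be done
None
```

I lifted the pawl by its pin and threw it back onto its stop with the door still open at about 1.0 rad. I then brought the door down by pushing its lip with the back of an open finger, and pressed it home over the catch. I handed the job in at 19.4 s of the 58 s allowed; no verdict is reported.

- **Pawl:** the wrist view just after release put the pin on the 1.6 rad mark. The final scene and top views show it still thrown back.
- **Door:** the push force peaked at about 17 N, dropped to 5 N, then rose to 29 N with no further movement. After I backed off, the lip stayed at the closed position. In the top view it sat a few mm inside where my model puts angle 0. My guess is that the lip sticks out slightly less than I assumed. No sensor reads the door angle directly, so "below 0.02 rad" rests on the images and the force pattern.
- **Bystanders:** the boat, crucible and specimen stand look unmoved in the final views. I did not measure the positions of any bystander.
- **Robot:** it was clear of everything at hand-in, with wrist force under 1 N.
- **Unplanned moment:** joint 6 came to 3.1406 rad while I was lining up on the door, against a stated range of ±3.14. I backed off and used the half-turned grasp instead. If the range is enforced at exactly 3.14, that reading is 0.0006 rad over it.

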